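Lock the sugar tin's pouring lid and snap its flip top shut

TASK

The refilled sugar tin is still open: take its pouring lid off the coaster, push it fully home on the neck with the pins in its slots and turn it clockwise as far as it goes so that it locks. Then press the flip top down over the spout until it clicks, keep pressing past the click, and finish like that, still holding the shut flip top down firmly with the fingers. Leave everything else standing where it is.

Things in the scene. Friction and masses are not known exactly. Their poses are not given: they have to be found in the camera images.
- sugar_tin: Yellow enamel sugar tin without its lid, 82 mm across, 112 mm high, standing fast on the shelf (full, on a grippy rubber foot: it does not move). Origin: centre of its underside, z up. A sloping shoulder ends 89 mm up; above it a steel neck 42 mm across. Two round pins 4 mm thick stick out level from the neck along the tin's +x and -x, centres 104 mm above the underside, ends 25.5 mm from the axis.
- neck_top (a point): Centre of the tin's neck mouth, 112 mm above the tin's underside; axes as the tin's. The neck's top edge is bevelled from 42 down to 38 mm across over its last 4 mm.
- lid: Yellow pouring lid lying right way up on the coaster: round cap 54 mm across, 20 mm high, 70 g; skirt 45 mm across inside, 17 mm deep. Origin: centre of its underside, z up. On top a short steel spout (the stud; 18 mm across, 8 mm high, 4 mm towards the lid's +x) and a steel flip top hinged on the -x side. Grip the skirt from above across the lid's y; finger tips may reach down to its underside.
- lid_slot (a point): Mouth of one of two L slots through the lid's skirt: outer bottom edge, 27 mm out at -50 deg from the lid's +x (counterclockwise positive from above); axes as the lid's. The other is half a turn away. Each mouth is 36 deg wide, for a tin pin; above it the slot runs level counterclockwise to a stop at 0 deg. See lid_home.
- lid_home (a point): Point on the tin's axis 95 mm up (axes as the tin's), where the lid's origin lies when fully home (106 mm up if the pins miss the slots). The lid goes on with its x axis 50 deg counterclockwise of the tin's x, give or take 12, or half a turn from that; it then turns 50 deg clockwise to the stop, its x along the tin's x either way round. It turns easily, no detent.
- flip_hinge (a joint): Flip top angle, rad: 0 shut and snapped, 1.57 upright; starts at 1.7 to 2.0, leaning out over the lid's -x side, limit 2.1. Light friction (0.3 N at the free end) keeps it where it is left. Pushed over towards the lid's +x and down it closes; from 0.2 it meets the spout's lip and springs back; at about 0.13 it clicks through (7 N on flip_press, twice that half as far from the hinge), the force drops, and a hard end stops it within 0.05 of 0.
- flip_top: Steel flip top on the lid: a shallow cap 34 mm long with a thumb tab at its free end (36 mm from the hinge), 27 mm wide, 11 mm thick. Origin on the hinge axis, which is parallel to the lid's y, 16 mm towards the lid's -x and 27.5 mm above the lid's underside. Shut, its axes are the lid's and its flat top is 32 mm above the lid's underside; open, it reaches up to 66 mm above the lid's underside.
- flip_press (a point): Point to press: outer face of the flip top, middle line, 20 mm from the hinge, right above the spout; when shut it is 4 mm towards the lid's +x from the lid's axis, 32 mm above the lid's underside, facing up.
- coaster: Round wooden coaster 94 mm across and 8 mm thick under the lid, lying loose on the shelf. Origin: centre of its underside. It may shift.
- shelf: Walnut display shelf with a knob drawer underneath, 320 mm deep (x), 620 mm wide (y), 100 mm high, fixed. Origin: centre of its underside on the table; the tin, coaster, gourd, bombilla and spoon stand on its top, 100 mm up. A lip 22 mm high runs along its back edge.
- gourd: Bystander: terracotta mate gourd with a steel rim, 86 mm across, 89 mm high, on the shelf. Origin: centre of its underside.
- bombilla: Bystander: twisted steel bombilla 215 mm long, lying on the shelf towards its back. Origin: on its underside near mid-length.
- spoon: Bystander: steel sugar spoon 140 mm long, lying on the shelf towards its back. Origin: under its middle.
- yerba_tin: Bystander: larger yellow tin with a plain lid and button, 108 mm across, 150 mm high, on the table to the left. Origin: centre of its underside.
- thermos: Bystander: steel vacuum flask 86 mm across, 264 mm high, on the table to the right. Origin: centre of its underside.
- mug: Bystander: white mug 80 mm across, 82 mm high, on the table to the right. Origin: centre of its underside.

How it is judged:
By the outcome, as a careful person would: the job done as asked, in the order asked, and still so for the second after the job is handed in, while the arm keeps its last pose, push and grip.
It also fails if it takes over 53 s, if anything falls off the work surface, if the arm or the gripper's body presses on something with over 40 N, if the wrist force passes 120 N, or if a joint passes its speed limit or range.

ROBOT

A 6-joint arm with a two-finger parallel gripper is mounted at the origin on the work surface. World frame = base frame: x ahead of the robot, y to its left, z up, the work surface at z = 0. Lengths are in m, angles in rad, forces in N, time in s.
With the tool pointing down it reaches from about 0.35 to 0.975 m from the base axis. Payload 4.9 kg.
Tool frame: the origin (TCP) lies midway between the tips of the shut fingers; the grasp point (between the pads) lies behind it (manip.grasp_offset is the y of the grasp point in the tool frame, in m); y points along the fingers, z is the direction in which the jaws open and shut, and the axes are right-handed (so a half turn about y gives the same grasp; the last joint's range is limited). The gripper opens to 85 mm and grips with 20 to 120 N. Pads are 22 mm wide; open, the fingers measure 114 mm over their backs; the gripper's body (76 mm by 85 mm) begins 54 mm behind the grasp point. The pads swing forward as they close: fully open they stand 13 mm farther back than shut.
Start: joints at [1.226, 0.053, 1.613, -0, 1.476, -0.119], TCP at [0.14, 0.609, 0.231] pointing down, gripper open.
Joint ranges: [-3.01, 3.01], [-1.01, 2.22], [0.06, 2.58], [-1.02, 4.17], [0.09, 2.62], [-3.14, 3.14]. Speed limits (rad/s): [2.57, 2.57, 3.14, 3.14, 3.14, 3.14].

INTERFACE

Orientations are given as a unit quaternion [w, x, y, z].
In Python, from plant import manip gives the robot as it stands. The module is installed in compiled form; this text tells all that it offers.
- The arm moves only by the shell command python3 -m jog 'ROWS'. ROWS is a JSON object of lists of equal length, an entry for each row: "offset": the shift along the world's x, y, z in units of 50 mm (1.0 is 50 mm), a list of three; "angular": the turn, a rotation vector about the world's x, y, z in units of 6 degrees (1.0 is 6 degrees), a list of three; "jaw": the finger opening in mm, from 0 to 85.4. In form: {"offset": [[tx, ty, tz], ...], "angular": [[ax, ay, az], ...], "jaw": [jaw, ...]}. A call has 1 to 12 rows; each row shifts and turns the commanded pose from where the row before left it; what a row does not reach is not made up. A row lasts 1/10 s, in which the tool goes at most 50 mm and 8.59 degrees, less where a joint would pass 70% of its speed; a pose out of reach is approached as far as the arm can. A call is refused whole if a number of a shift passes 1 or a number of a turn 1, either way. A call with a gripper value outside its range is refused whole. The fingers move at their own pace and stop on an object; the grip force is fixed at half the most. Time passes only in rows, so rows that do not move let the fingers close. It gives the time, the measured TCP pose, the force and the opening at its end, in the units of the state.
- manip.state(): the state, without advancing time (a new reading comes with each control period).
- manip.grab_frame(name): name is "scene" or "top"; returns the picture (384x512x3 uint8, blue, green, red); there is no depth.
- manip.camera_model(name): a dict with "fx", "fy", "cx", "cy" (pixels), "k1" (the pictures are not rectified: a ray, as slopes to the right and down, at radius r is drawn at 1 + k1 r^2 times it, then the intrinsics apply), "rvec" (rotation vector, rad) and "tvec" (3), from world to camera coordinates, as OpenCV has them. Camera axes: x right, y down, z forward; pixel columns grow to the right and rows downward; lengths in m; the calibration is good to about 2 mm. A picture is of the moment at which its call begins. camera_model takes no time and is no camera call.
- manip.job_done(): hands the job in, once; it reports no verdict.
The state is a dict: "time": time; "joint_pos": joint angles; "joint_vel": joint speeds; "joint_efforts": joint torques, N m; "tool_pos": TCP position; "tool_rot": TCP orientation; "contact_force": force on the tool from outside, world axes, zero at the start; "ft_torque": the same for the moment, N m; "gripper_width": opening from 0.0 (shut) to 1.0 (fully open).
Only numpy, scipy, OpenCV 4.12 (cv2) and the standard library are available. Lean on these libraries where they do the work, as an engineer would, in place of code of your own. Each camera call takes 0.05 s, during which the arm holds its last target.

## Working session

There is one attempt and no reset: what is moved stays moved. The work goes in short steps, Python scripts to look and compute and a shell command to move; the robot and the scene stay as the last step left them, time stands still between calls to the robot, and variables do not carry over. Pictures are saved under pics/ and viewed, and the job is handed in when it is done.

```bash
mkdir -p pics; ls; python3 - <<'E'
from plant import manip
import cv2
s=manip.state(); print({k:(v if not hasattr(v,'round') else v) for k,v in s.items()}, manip.grasp_offset)
for n in ("scene","top"):
    f=manip.grab_frame(n); cv2.imwrite(f"pics/{n}0.png",f); print(n,manip.camera_model(n))
E
```

```text
pics
{'time': 0.0, 'joint_pos': array([ 1.22596172e+00,  5.33689029e-02,  1.61431208e+00, -2.07054357e-05,
        1.47602882e+00, -1.19019883e-01]), 'joint_vel': array([ 0.00042638, -0.0012356 , -0.00088103, -0.00107987,  0.00038417,
       -0.00091491]), 'joint_efforts': array([-8.29201838e-06, -3.93682659e+01, -3.70175886e+01, -2.11135298e-04,
        7.07313055e-03,  2.38023617e-06]), 'tool_pos': array([0.13973741, 0.60852227, 0.23004478]), 'tool_rot': array([-0.70187397,  0.70333429, -0.07983226,  0.07950234]), 'contact_force': array([-0.39068176, -0.50868208, -0.23412251]), 'ft_torque': array([-0.03112863,  0.03838735, -0.04262136]), 'gripper_width': 1.0054800084869688} -0.0187
scene {'fx': 408.49113699583427, 'fy': 408.49113699583427, 'cx': 254.47338367347376, 'cy': 183.82832581864955, 'k1': 0.04902578679690943, 'rvec': array([ 1.73138995,  1.42867012, -0.76256499]), 'tvec': array([-0.15159196, -0.17263075,  2.0285648 ])}
top {'fx': 400.09316636855334, 'fy': 400.09316636855334, 'cx': 251.86418663562264, 'cy': 201.29201523400775, 'k1': 0.032678281824260524, 'rvec': array([ 2.11413769, -2.09277784,  0.23062318]), 'tvec': array([0.00784945, 0.61420174, 1.19190449])}
```

View pics/scene0.png

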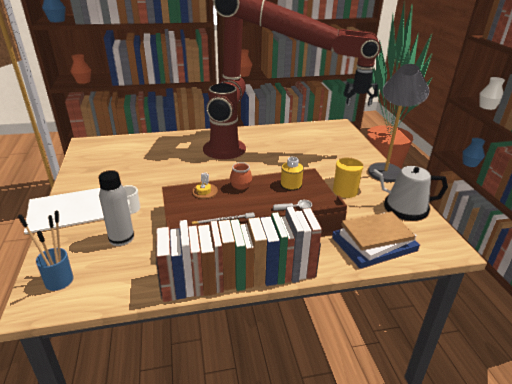

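View pics/top0.png

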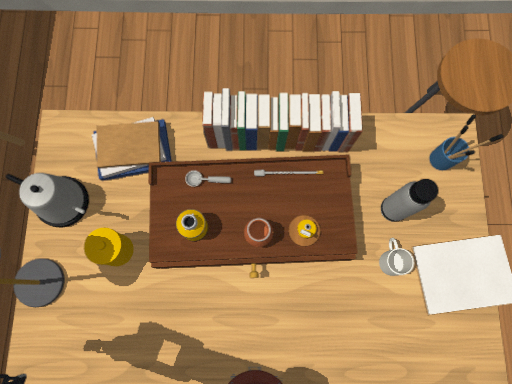

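The scene view shows the tin near (291,175) and the lid on its coaster near (204,188). In the top view they are at about (191,225) and (305,230). I'll enlarge both.

```bash
python3 - <<'E'
import cv2, numpy as np
t=cv2.imread("pics/top0.png"); s=cv2.imread("pics/scene0.png")
def c(im,x,y,w,k): return cv2.resize(im[y:y+w,x:x+w],None,fx=k,fy=k,interpolation=cv2.INTER_CUBIC)
cv2.imwrite("pics/top0c.png",np.hstack([c(t,166,200,50,8),c(t,280,205,50,8)]))
cv2.imwrite("pics/scene0c.png",np.hstack([c(s,266,145,50,8),c(s,180,160,50,8)]))
E
```

```text
(no output)
```

View pics/top0c.png

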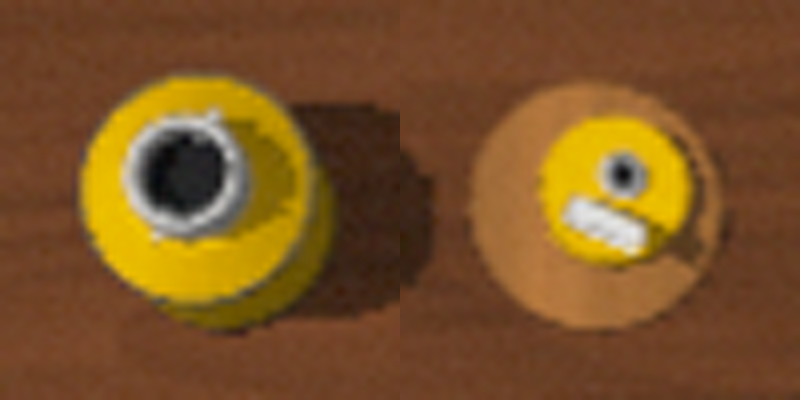

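View pics/scene0c.png

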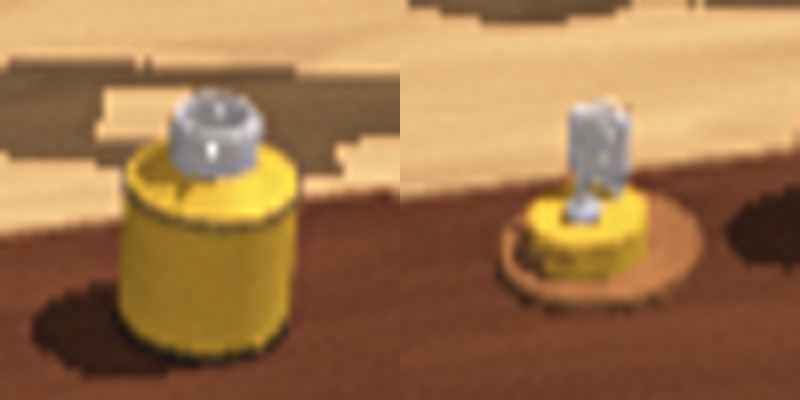

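Enlarged, the tin's pins show in the top view at crop (214,117) and (157,238), with the neck ring centred at (187,177). The lid cap is centred near (616,191) and the spout is at (623,175). The flip top's end quad runs from (568,210) to (645,243). The lid's +x therefore points up and slightly right. Next I'll compute positions and check them with an overlay.

```bash
cat > h.py <<'E'
import numpy as np, cv2
from plant import manip
def cam(n):
    m=manip.camera_model(n); R=cv2.Rodrigues(np.array(m['rvec']))[0]
    return m,R,np.array(m['tvec'])
def proj(n,P):
    m,R,t=cam(n); P=np.atleast_2d(P)
    K=np.array([[m['fx'],0,m['cx']],[0,m['fy'],m['cy']],[0,0,1.]])
    return cv2.projectPoints(P.astype(float),np.array(m['rvec']),t,K,np.array([m['k1'],0,0,0.]))[0][:,0]
def back(n,uv,z):
    m,R,t=cam(n)
    K=np.array([[m['fx'],0,m['cx']],[0,m['fy'],m['cy']],[0,0,1.]])
    xy=cv2.undistortPoints(np.array([[uv]],float),K,np.array([m['k1'],0,0,0.]))[0,0]
    d=R.T@np.array([xy[0],xy[1],1]); c=-R.T@t
    return c+d*(z-c[2])/d[2]
def circ(c,r,z,n=72):
    a=np.linspace(0,2*np.pi,n,endpoint=False)
    return np.c_[c[0]+r*np.cos(a),c[1]+r*np.sin(a),np.full(n,z)]
def lidpts(c,yaw,P,z0):
    P=np.atleast_2d(P).astype(float)/1000; R=np.array([[np.cos(yaw),-np.sin(yaw)],[np.sin(yaw),np.cos(yaw)]])
    return np.c_[P[:,:2]@R.T+np.array(c)[:2],P[:,2]+z0]
def overlay(im,n,x0,y0,w,k,sets):
    o=cv2.resize(im[y0:y0+w,x0:x0+w],None,fx=k,fy=k,interpolation=cv2.INTER_CUBIC)
    for P,col in sets:
        for u,v in proj(n,P):
            cv2.circle(o,(int(round((u-x0+.5)*k-.5)),int(round((v-y0+.5)*k-.5))),1,col,-1)
    return o
E
python3 - <<'E'
from h import *
def px(x0,y0,u,v): return ((u+.5)/8-.5+x0,(v+.5)/8-.5+y0)
T=lambda u,v,z:back("top",px(166,200,u,v),z)
L=lambda u,v,z:back("top",px(280,205,u-400,v),z)
a=T(214,117,.204);b=T(157,238,.204);n=T(187,177,.212)
print(a,b,(a+b)/2,n,np.degrees(np.arctan2(*(a-b)[1::-1])))
c=L(616,191,.128);s=L(623,175,.136);d=L(645,243,.17)-L(568,210,.17); co=L(597,205,.108)
print("lid",c,"sp",s,"co",co,np.degrees(np.arctan2(*(s-c)[1::-1])),np.degrees(np.arctan2(d[1],d[0]))+90)
E
```

```text
[0.54518507 0.17872693 0.204     ] [0.50260356 0.19649448 0.204     ] [0.52389432 0.1876107  0.204     ] [0.5226205  0.18584166 0.212     ] -22.64880259823865
lid [ 0.52023504 -0.14824175  0.128     ] sp [ 0.52493412 -0.14984356  0.136     ] co [ 0.51798342 -0.14372666  0.108     ] -18.823140083523036 -23.022790833822796
```

```bash
cat > ov.py <<'E'
from h import *
import sys
def draw(ft,fs,tin,ty,lid,ly,out,z0=.108,phi=1.85,do=(1,1)):
    r=(0,0,255);g=(0,255,0);m=(255,0,255)
    S=[(circ(tin,.041,.1),g),(circ(tin,.021,.208),r),(circ(tin,.019,.212),m),(circ(tin,.041,.184),g) ]
    e=np.array([np.cos(ty),np.sin(ty)])
    S.append((np.array([[*(np.array(tin)[:2]+k*e),.204] for k in (.021,.0255,-.021,-.0255)]),(255,0,0)))
    a=np.linspace(0,2*np.pi,72)
    L=[]
    C=lambda R,z,x=0:np.c_[x+R*np.cos(a),R*np.sin(a),0*a+z]
    L.append((lidpts(lid,ly,C(27,0),z0),r));L.append((lidpts(lid,ly,C(27,20),z0),r));L.append((lidpts(lid,ly,C(9,28,4),z0),m))
    c,s=np.cos(phi),np.sin(phi)
    Q=[]
    for x in np.linspace(0,36,13):
        for y in (-13.5,13.5):
            for h in (4.5,-6.5): Q.append([-16+x*c-h*s,y,27.5+x*s+h*c])
    L.append((lidpts(lid,ly,Q,z0),(255,255,0)))
    res=[]
    u,v=proj("top",[*tin[:2],.2])[0].astype(int)-25; u2,v2=proj("top",[*lid[:2],.12])[0].astype(int)-25
    cv2.imwrite(out+"t.png",np.hstack([overlay(ft,"top",u,v,50,8,S),overlay(ft,"top",u2,v2,50,8,L)]))
    u,v=proj("scene",[*tin[:2],.17])[0].astype(int)-25; u2,v2=proj("scene",[*lid[:2],.12])[0].astype(int)-25
    cv2.imwrite(out+"s.png",np.hstack([overlay(fs,"scene",u,v,50,8,S),overlay(fs,"scene",u2,v2,50,8,L)]))
E
python3 - <<'E'
from ov import *
draw(cv2.imread("pics/top0.png"),cv2.imread("pics/scene0.png"),(.523,.1865),np.radians(-23),(.5202,-.1482),np.radians(-23),"pics/o1")
E
```

```text
(no output)
```

View pics/o1t.png

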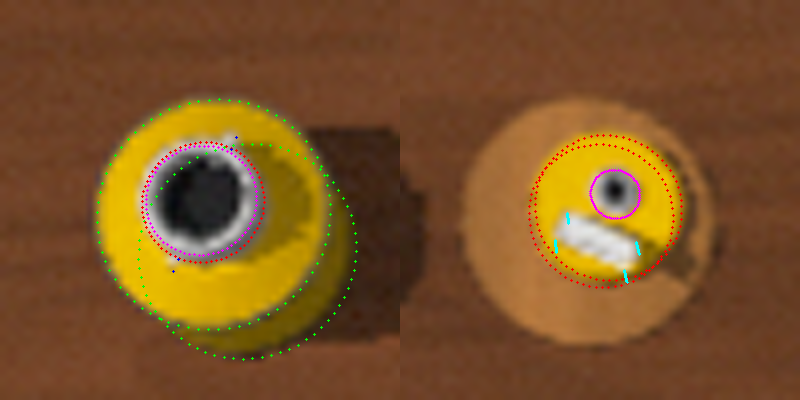

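View pics/o1s.png

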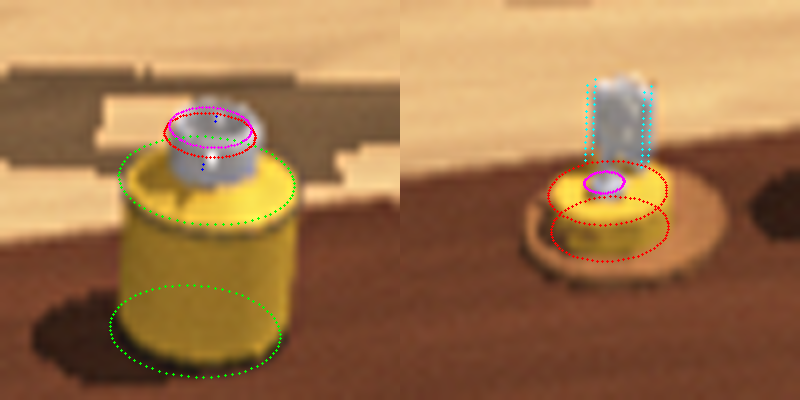

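```bash
python3 - <<'E'
from h import *
ft=cv2.imread("pics/top0.png");fs=cv2.imread("pics/scene0.png")
tin=(.524,.1883);ty=np.radians(-23);lid=(.5205,-.1495);ly=np.radians(-23)
r=(0,0,255);g=(0,255,0);m=(255,0,255)
e=np.array([np.cos(ty),np.sin(ty)])
S=[(circ(tin,.041,.1),g),(circ(tin,.021,.206),r),(np.array([[*(np.array(tin)+k*e),.204] for k in (.0255,-.0255)]),(255,0,0))]
a=np.linspace(0,2*np.pi,72)
C=lambda R,z,x=0:np.c_[x+R*np.cos(a),R*np.sin(a),0*a+z]
L=[(lidpts(lid,ly,C(27,20),.108),r),(lidpts(lid,ly,C(27,0),.108),g),(lidpts(lid,ly,C(9,28,4),.108),m)]
def phi_pts(p):
    c,s=np.cos(p),np.sin(p);x=36
    return lidpts(lid,ly,[[-16+x*c-h*s,y,27.5+x*s+h*c] for y in np.linspace(-13.5,13.5,9) for h in (4.5,-6.5)],.108)
L2=L+[(phi_pts(1.85),(255,255,0))]
cv2.imwrite("pics/o2.png",np.hstack([overlay(ft,"top",174,208,36,11,S),overlay(ft,"top",288,210,36,11,L2)]))
cv2.imwrite("pics/o3.png",np.hstack([overlay(fs,"scene",268,150,46,8,S),overlay(fs,"scene",182,166,46,8,L2)]))
E
```

```text
(no output)
```

View pics/o2.png

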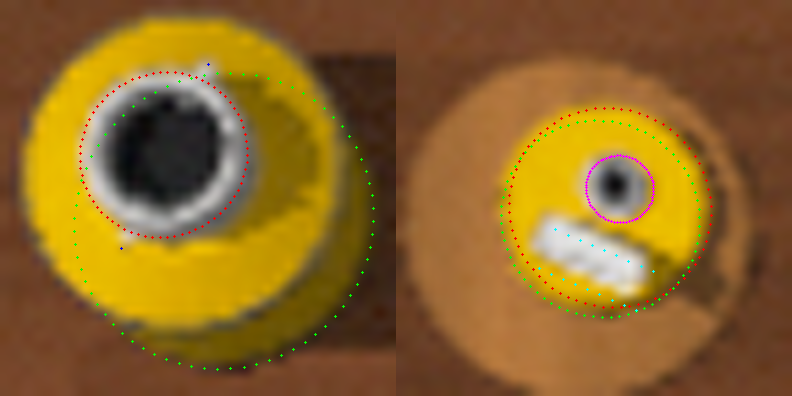

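View pics/o3.png

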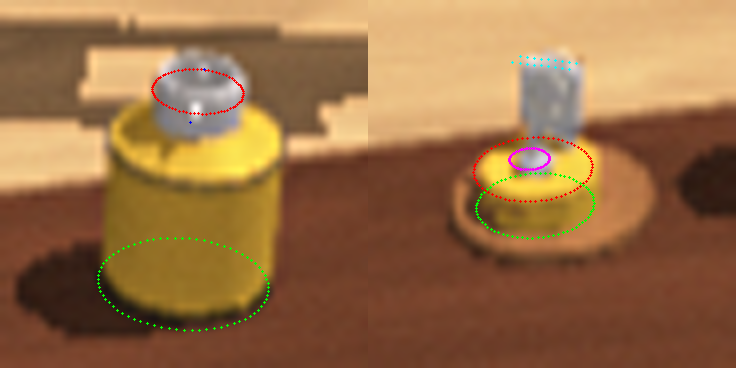

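Tin ≈ (0.524, 0.188) with its x axis at −23°. Lid ≈ (0.5205, −0.148) with yaw ≈ −23°, and the flip top at about 1.7 rad. The top overlay agrees to about 1 mm. The scene camera sits about 2–3 mm off in y for both objects alike.

```bash
python3 - <<'E'
from h import *
from scipy.spatial.transform import Rotation as R
s=manip.state();q=s['tool_rot'];M=R.from_quat([q[1],q[2],q[3],q[0]]).as_matrix();print(M.round(3))
print(np.degrees(np.arctan2(M[1,2],M[0,2])))
E
```

```text
[[ 0.975 -0.001  0.224]
 [-0.224 -0.002  0.975]
 [-0.    -1.    -0.002]]
77.06319630303219
```

```bash
python3 -m jog '{"offset":[[0.42,-0.84,1],[0.42,-0.84,1],[0.42,-0.84,0],[0.42,-0.84,0],[0.42,-0.84,0],[0.42,-0.84,0],[0.42,-0.84,0],[0.42,-0.84,0],[0.42,-0.84,0],[0.42,-0.84,0],[0.42,-0.84,0],[0.42,-0.84,0]],"angular":[[0,0,-0.14],[0,0,-0.14],[0,0,-0.14],[0,0,-0.14],[0,0,-0.14],[0,0,-0.14],[0,0,-0.14],[0,0,-0.14],[0,0,-0.14],[0,0,-0.14],[0,0,-0.14],[0,0,-0.14]],"jaw":[85,85,85,85,85,85,85,85,85,85,85,85]}'
```

```text
time: 1.3
tool_pos: [0.3807, 0.126, 0.3039]
tool_rot: [0.693, -0.693, 0.141, -0.141]
contact_force: [0.3, -1.1, 0.2]
gripper_width: 0.993
```

```bash
python3 -m jog '{"offset":[[0.4,-0.8,0],[0.4,-0.8,0],[0.4,-0.8,0],[0.4,-0.8,0],[0.4,-0.8,0],[0.4,-0.8,0],[0,0,0],[0,0,0]],"angular":[[0,0,0],[0,0,0],[0,0,0],[0,0,0],[0,0,0],[0,0,0],[0,0,0],[0,0,0]],"jaw":[85,85,85,85,85,85,85,85]}'
```

```text
time: 2.1
tool_pos: [0.5003, -0.1126, 0.3032]
tool_rot: [0.693, -0.693, 0.142, -0.141]
contact_force: [0.1, -0.1, 0.2]
gripper_width: 0.995
```

```bash
python3 -m jog '{"offset":[[0.2,-0.35,0],[0.2,-0.36,0],[0,0,-0.6],[0,0,-0.6],[0,0,-0.5],[0,0,-0.36],[0,0,0],[0,0,0]],"angular":[[0,0,0],[0,0,0],[0,0,0],[0,0,0],[0,0,0],[0,0,0],[0,0,0],[0,0,0]],"jaw":[85,85,85,85,85,85,85,85]}'
python3 - <<'E'
from h import *
ft=manip.grab_frame("top");fs=manip.grab_frame("scene")
t=manip.state()['tool_pos'];print(t)
a=overlay(ft,"top",285,205,50,8,[(np.array([t]),(0,0,255))]);b=overlay(fs,"scene",180,145,50,8,[(np.array([t]),(0,0,255))])
cv2.imwrite("pics/p1.png",np.hstack([a,b]))
E
```

```text
time: 2.9
tool_pos: [0.5204, -0.1466, 0.2017]
tool_rot: [0.693, -0.693, 0.141, -0.141]
contact_force: [0.3, 0.6, 0.3]
gripper_width: 1.0
[ 0.52131779 -0.14736629  0.20317171]
```

View pics/p1.png

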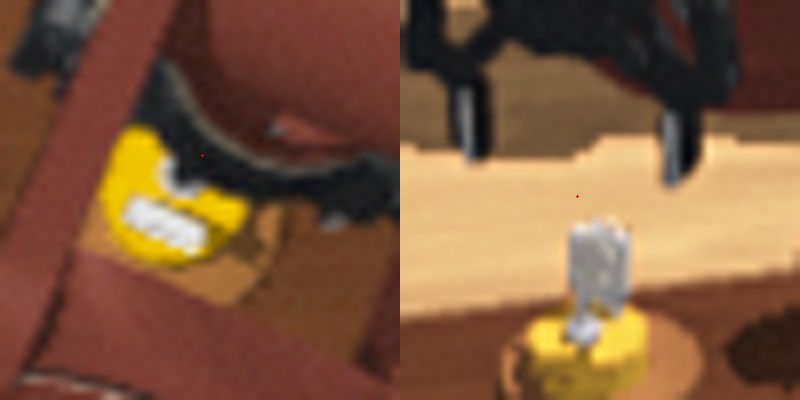

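The scene view puts the fingers, at about (472,160) and (672,185), evenly on either side of the flip top and lid. In the top view the lid is partly hidden but lines up. I'll descend now.

```bash
python3 -m jog '{"offset":[[0,0,-0.5],[0,0,-0.5],[0,0,-0.4],[0,0,-0.3],[0,0,-0.1],[0,0,0],[0,0,0]],"angular":[[0,0,0],[0,0,0],[0,0,0],[0,0,0],[0,0,0],[0,0,0],[0,0,0]],"jaw":[85,85,85,85,85,85,85]}'
```

```text
time: 3.7
tool_pos: [0.5214, -0.148, 0.1126]
tool_rot: [-0.693, 0.693, -0.14, 0.142]
contact_force: [-0.0, 0.6, 0.1]
gripper_width: 0.993
```

```bash
python3 -m jog '{"offset":[[0,0,0],[0,0,0],[0,0,0],[0,0,0],[0,0,0],[0,0,0],[0,0,0],[0,0,0]],"angular":[[0,0,0],[0,0,0],[0,0,0],[0,0,0],[0,0,0],[0,0,0],[0,0,0],[0,0,0]],"jaw":[40,40,40,40,40,40,40,40]}'
```

```text
time: 4.5
tool_pos: [0.5215, -0.148, 0.1128]
tool_rot: [-0.693, 0.693, -0.14, 0.142]
contact_force: [-0.7, 0.3, 6.2]
gripper_width: 0.606
```

```bash
python3 -m jog '{"offset":[[0,0,0],[0,0,0]],"angular":[[0,0,0],[0,0,0]],"jaw":[40,40]}'
python3 - <<'E'
from h import *
fs=manip.grab_frame("scene");ft=manip.grab_frame("top")
cv2.imwrite("pics/p2.png",np.hstack([overlay(fs,"scene",178,150,50,8,[]),overlay(ft,"top",285,205,50,8,[])]))
E
```

```text
time: 4.7
tool_pos: [0.5216, -0.148, 0.1128]
tool_rot: [-0.693, 0.693, -0.14, 0.142]
contact_force: [-0.2, -0.2, 5.1]
gripper_width: 0.611
```

View pics/p2.png

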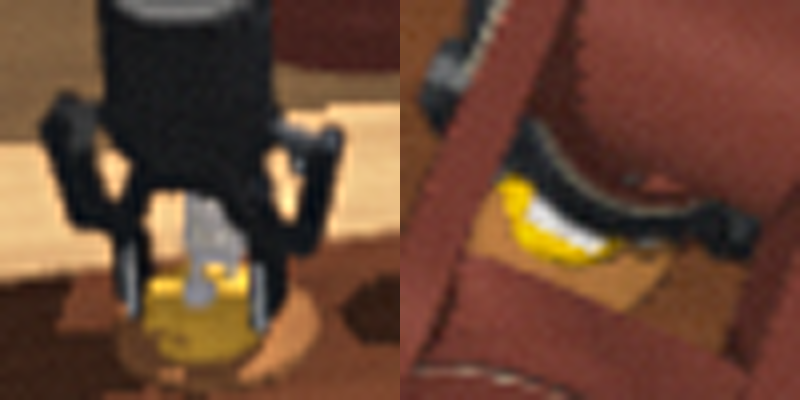

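The scene view shows both fingers on the skirt sides with the flip top standing between them. Next I'll lift.

```bash
python3 -m jog '{"offset":[[0,0,0.2],[0,0,0.5],[0,0,0.9],[0,0,0.9],[0,0,0.9],[0,0,0]],"angular":[[0,0,0],[0,0,0],[0,0,0],[0,0,0],[0,0,0],[0,0,0]],"jaw":[40,40,40,40,40,40]}'
python3 - <<'E'
from h import *
fs=manip.grab_frame("scene");ft=manip.grab_frame("top")
cv2.imwrite("pics/p3.png",np.hstack([overlay(fs,"scene",178,130,50,8,[]),overlay(ft,"top",275,205,50,8,[])]))
E
```

```text
time: 5.4
tool_pos: [0.5234, -0.1488, 0.2902]
tool_rot: [-0.692, 0.694, -0.136, 0.146]
contact_force: [0.4, -0.8, 0.0]
gripper_width: 0.61
```

View pics/p3.png

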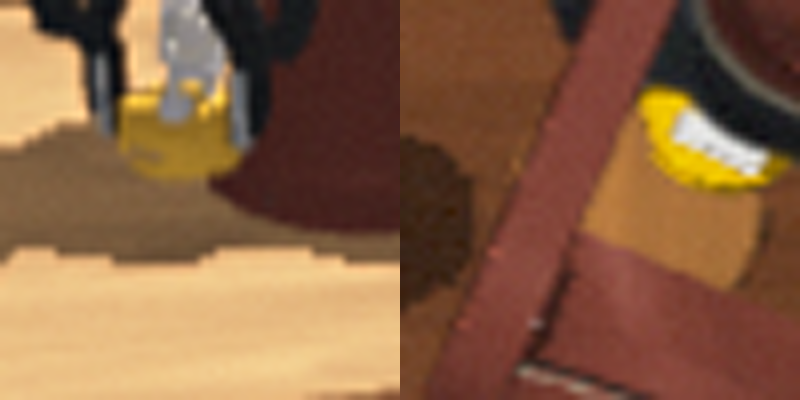

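```bash
python3 -m jog '{"offset":[[0,0.3,0],[0,0.6,0],[0,0.65,0],[0,0.65,0],[0,0.65,0],[0,0.65,0],[0,0.65,0],[0,0.65,0],[0,0.65,0],[0,0.65,0],[0,0.4,0],[0,0.2,0]],"angular":[[0,0,0.3],[0,0,0.6],[0,0,0.75],[0,0,0.75],[0,0,0.75],[0,0,0.75],[0,0,0.75],[0,0,0.75],[0,0,0.75],[0,0,0.75],[0,0,0.75],[0,0,0.75]],"jaw":[40,40,40,40,40,40,40,40,40,40,40,40]}'
python3 -m jog '{"offset":[[0,0,0],[0,0,0]],"angular":[[0,0,0.15],[0,0,0]],"jaw":[40,40]}'
python3 - <<'E'
from h import *
from scipy.spatial.transform import Rotation as R
s=manip.state();q=s['tool_rot'];M=R.from_quat([q[1],q[2],q[3],q[0]]).as_matrix()
print(s['tool_pos'],M.round(3).tolist(),np.degrees(np.arctan2(M[1,2],M[0,2])))
E
```

```text
time: 6.7
tool_pos: [0.5184, 0.1899, 0.278]
tool_rot: [0.687, -0.686, -0.168, 0.172]
contact_force: [0.0, 0.2, -1.1]
gripper_width: 0.608
time: 6.9
tool_pos: [0.5194, 0.1876, 0.2792]
tool_rot: [-0.686, 0.686, 0.172, -0.174]
contact_force: [-0.6, -0.4, -0.1]
gripper_width: 0.608
[0.51937895 0.18759064 0.27918814] [[0.88, -0.003, -0.474], [0.474, -0.001, 0.88], [-0.003, -1.0, 0.001]] 118.29777859926577
```

```bash
python3 -m jog '{"offset":[[0.11,0.02,-0.2],[0,0,-0.4],[0,0,-0.3],[0,0,0],[0,0,0]],"angular":[[0,0,-0.2],[0,0,0],[0,0,0],[0,0,0],[0,0,0]],"jaw":[40,40,40,40,40]}'
python3 - <<'E'
from h import *
fs=manip.grab_frame("scene");ft=manip.grab_frame("top");t=manip.state()['tool_pos'];print(t)
c=t-[.001,.0005,.0048]
C=[(circ(c,.027,c[2]),(0,0,255)),(circ((.524,.188),.041,.184),(0,255,0)),(circ((.524,.188),.041,.1),(0,255,0))]
D=[(circ(c,.027,c[2]+.02),(0,0,255)),(circ((.524,.188),.041,.184),(0,255,0))]
cv2.imwrite("pics/p4.png",np.hstack([overlay(fs,"scene",266,138,50,8,C),overlay(ft,"top",166,195,50,8,D)]))
E
```

```text
time: 7.4
tool_pos: [0.5259, 0.188, 0.2355]
tool_rot: [0.688, -0.688, -0.165, 0.166]
contact_force: [0.4, 0.5, -1.1]
gripper_width: 0.603
[0.52657829 0.18831037 0.23717833]
```

View pics/p4.png

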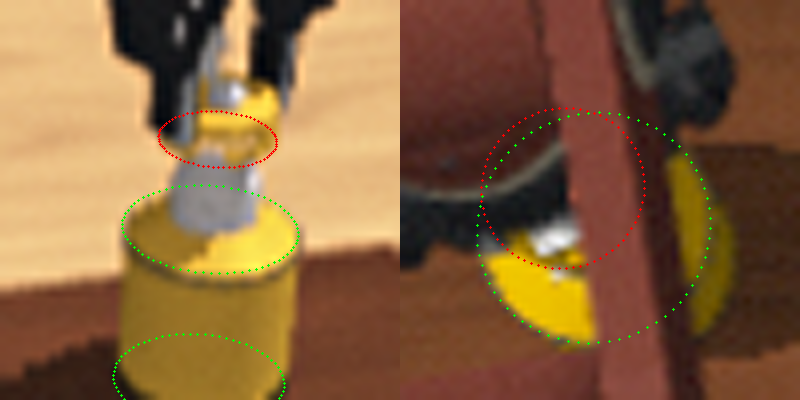

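```bash
python3 -m jog '{"offset":[[-0.02,0,-0.15],[0,0,-0.15],[0,0,-0.1],[0,0,-0.06],[0,0,0]],"angular":[[0,0,0],[0,0,0],[0,0,0],[0,0,0],[0,0,0]],"jaw":[40,40,40,40,40]}'
python3 -m jog '{"offset":[[0,0,-0.06],[0,0,-0.05],[0,0,0]],"angular":[[0,0,0],[0,0,0],[0,0,0]],"jaw":[40,40,40]}'
```

```text
time: 8.0
tool_pos: [0.5246, 0.1884, 0.2123]
tool_rot: [0.687, -0.687, -0.165, 0.166]
contact_force: [-0.4, 0.4, -1.2]
gripper_width: 0.607
time: 8.3
tool_pos: [0.5249, 0.1884, 0.2074]
tool_rot: [0.687, -0.687, -0.165, 0.166]
contact_force: [0.3, -0.2, -0.6]
gripper_width: 0.61
```

```bash
python3 -m jog '{"offset":[[0,0,-0.06],[0,0,-0.06],[0,0,-0.04],[0,0,0]],"angular":[[0,0,0],[0,0,0],[0,0,0],[0,0,0]],"jaw":[40,40,40,40]}'
python3 -m jog '{"offset":[[0,0,-0.03],[0,0,-0.03],[0,0,0]],"angular":[[0,0,0],[0,0,0],[0,0,0]],"jaw":[40,40,40]}'
```

```text
time: 8.7
tool_pos: [0.525, 0.1885, 0.1999]
tool_rot: [0.687, -0.687, -0.166, 0.166]
contact_force: [-1.2, -0.0, 1.4]
gripper_width: 0.605
time: 9.0
tool_pos: [0.5251, 0.1884, 0.1998]
tool_rot: [-0.687, 0.687, 0.166, -0.166]
contact_force: [-7.3, -0.7, 11.8]
gripper_width: 0.612
```

The lid bottomed out at TCP z 0.1998 with about 12 N, exactly the predicted home height, so the pins are in the slots. Next I'll turn it clockwise.

```bash
python3 -m jog '{"offset":[[-0.01,0,0],[0,0,0],[0,0,0],[0,0,0],[0,0,0],[0,0,0],[0,0,0],[0,0,0],[0,0,0],[0,0,0]],"angular":[[0,0,-0.5],[0,0,-0.75],[0,0,-0.75],[0,0,-0.75],[0,0,-0.75],[0,0,-0.75],[0,0,-0.75],[0,0,-0.75],[0,0,-0.75],[0,0,0]],"jaw":[40,40,40,40,40,40,40,40,40,40]}'
python3 - <<'E'
from h import *
s=manip.state();q=s['tool_rot'];print(90+2*np.degrees(np.arctan(q[3]/q[0]))*-1,s['contact_force'],s['ft_torque'],s['tool_pos'])
E
```

```text
time: 10.0
tool_pos: [0.5258, 0.1883, 0.1998]
tool_rot: [0.703, -0.703, 0.073, -0.075]
contact_force: [-2.7, -0.4, 9.5]
gripper_width: 0.606
102.2239665697333 [-2.66281539 -0.3951245   9.53389072] [-0.16091837  0.4327526  -0.10471673] [0.52582845 0.18828327 0.19980272]
```

```bash
cat > st.py <<'E'
from h import *
s=manip.state();q=s['tool_rot'];print("yaw",round(90+2*np.degrees(np.arctan(q[3]/q[0])),2),s['contact_force'].round(1),s['ft_torque'].round(2),s['tool_pos'].round(4),s['gripper_width'].round(3),s['time'])
E
python3 -m jog '{"offset":[[0,0,0],[0,0,0],[0,0,0],[0,0,0]],"angular":[[0,0,-0.5],[0,0,-0.5],[0,0,-0.4],[0,0,0]],"jaw":[40,40,40,40]}'>/dev/null; python3 st.py
python3 -m jog '{"offset":[[0,0,0],[0,0,0],[0,0,0]],"angular":[[0,0,-0.3],[0,0,-0.3],[0,0,0]],"jaw":[40,40,40]}'>/dev/null; python3 st.py
```

```text
Traceback (most recent call last):
  File "st.py", line 2, in <module>
    s=manip.state();q=s['tool_rot'];print("yaw",round(90+2*np.degrees(np.arctan(q[3]/q[0])),2),s['contact_force'].round(1),s['ft_torque'].round(2),s['tool_pos'].round(4),s['gripper_width'].round(3),s['time'])
                                                                                                                                                                          ^^^^^^^^^^^^^^^^^^^^^^^^
AttributeError: 'float' object has no attribute 'round'
Traceback (most recent call last):
  File "st.py", line 2, in <module>
    s=manip.state();q=s['tool_rot'];print("yaw",round(90+2*np.degrees(np.arctan(q[3]/q[0])),2),s['contact_force'].round(1),s['ft_torque'].round(2),s['tool_pos'].round(4),s['gripper_width'].round(3),s['time'])
                                                                                                                                                                          ^^^^^^^^^^^^^^^^^^^^^^^^
AttributeError: 'float' object has no attribute 'round'
```

```bash
sed -i "s/s\['gripper_width'\].round(3)/s['gripper_width']/" st.py; python3 st.py
```

```text
yaw 65.9 [-3.9 -4.3  9.9] [-0.65  0.62  0.49] [0.5257 0.1874 0.1999] 0.6105895263839027 10.7
```

```bash
python3 -m jog '{"offset":[[0,0,0],[0,0,0],[0,0,0]],"angular":[[0,0,-0.25],[0,0,-0.25],[0,0,0]],"jaw":[40,40,40]}'>/dev/null; python3 st.py
python3 -m jog '{"offset":[[0,0,0],[0,0,0],[0,0,0]],"angular":[[0,0,-0.25],[0,0,-0.25],[0,0,0]],"jaw":[40,40,40]}'>/dev/null; python3 st.py
```

```text
yaw 63.01 [-5.3 -6.1 11.7] [-1.05  0.95  0.96] [0.5252 0.1868 0.1998] 0.6053056420506694 11.0
yaw 60.12 [-6.5 -8.  13.3] [-1.19  1.15  1.47] [0.5248 0.1865 0.1998] 0.6090493714018754 11.3
```

Torque has climbed steadily since yaw ≈ 68°, so the lid is against the stop and I can release it.

```bash
python3 -m jog '{"offset":[[0,0,0],[0,0,0],[0,0,0],[0,0,0],[0,0,0],[0,0,0],[0,0,0]],"angular":[[0,0,0],[0,0,0],[0,0,0],[0,0,0],[0,0,0],[0,0,0],[0,0,0]],"jaw":[62,75,85,85,85,85,85]}'>/dev/null; python3 st.py
python3 -m jog '{"offset":[[0,0,0.3],[0,0,0.6],[0,0,0.7],[0,0,0.6],[0,0,0]],"angular":[[0,0,0],[0,0,0],[0,0,0],[0,0,0],[0,0,0]],"jaw":[85,85,85,85,85]}'>/dev/null; python3 st.py
```

```text
yaw 60.09 [-0.3 -0.7 -0. ] [ 0.02  0.   -0.03] [0.5245 0.1884 0.1966] 0.9976758037462145 12.0
yaw 59.6 [0.4 0.8 0.6] [-0.02  0.04  0.01] [0.5269 0.1889 0.3145] 0.9953499775792266 12.5
```

```bash
python3 -m jog '{"offset":[[-0.55,0.2,0.2],[-0.55,0.25,0],[-0.56,0.25,0],[0,0,0],[0,0,0],[0,0,0]],"angular":[[0,0,0.4],[0,0,0.4],[0,0,0.4],[0,0,0],[0,0,0],[0,0,0]],"jaw":[0,0,0,0,0,0]}'>/dev/null; python3 st.py
python3 - <<'E'
from h import *
fs=manip.grab_frame("scene");ft=manip.grab_frame("top")
cv2.imwrite("pics/p5.png",np.hstack([overlay(fs,"scene",266,138,50,8,[]),overlay(ft,"top",166,195,50,8,[])]))
E
```

```text
yaw 67.23 [ 0.3 -0.5  0.3] [-0.08  0.04  0.05] [0.442  0.2231 0.3167] 4.368843336026391e-05 13.1
```

View pics/p5.png

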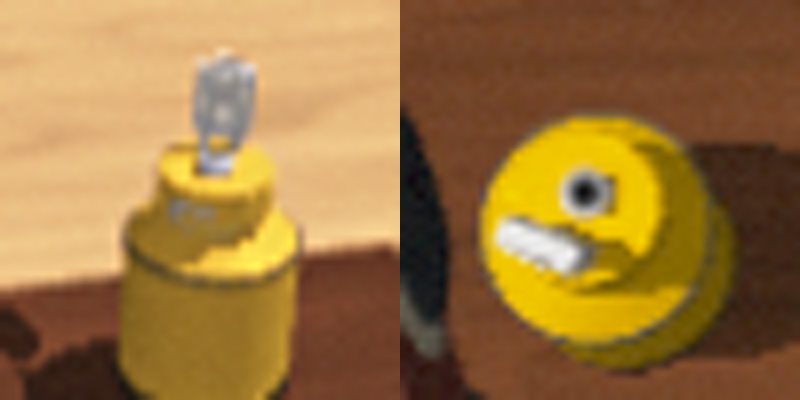

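The lid is seated on the tin with its spout at (585,190) in the top crop, and the flip top is upright. I'll check yaw and height with an overlay.

```bash
python3 - <<'E'
from h import *
fs=manip.grab_frame("scene");ft=manip.grab_frame("top")
cv2.imwrite("pics/raw_t.png",ft)
lid=(.524,.188);ly=np.radians(-23);a=np.linspace(0,2*np.pi,72)
C=lambda R,z,x=0:np.c_[x+R*np.cos(a),R*np.sin(a),0*a+z]
def ph(p):
    c,s=np.cos(p),np.sin(p);x=36
    return lidpts(lid,ly,[[-16+x*c-h*s,y,27.5+x*s+h*c] for y in np.linspace(-13.5,13.5,9) for h in (4.5,-6.5)],.195)
L=[(lidpts(lid,ly,C(27,20),.195),(0,0,255)),(lidpts(lid,ly,C(9,28,4),.195),(255,0,255)),(ph(1.75),(255,255,0)),(circ(lid,.041,.184),(0,255,0))]
cv2.imwrite("pics/p6.png",np.hstack([overlay(fs,"scene",268,138,44,9,L),overlay(ft,"top",168,200,44,9,L)]))
E
```

```text
(no output)
```

View pics/p6.png

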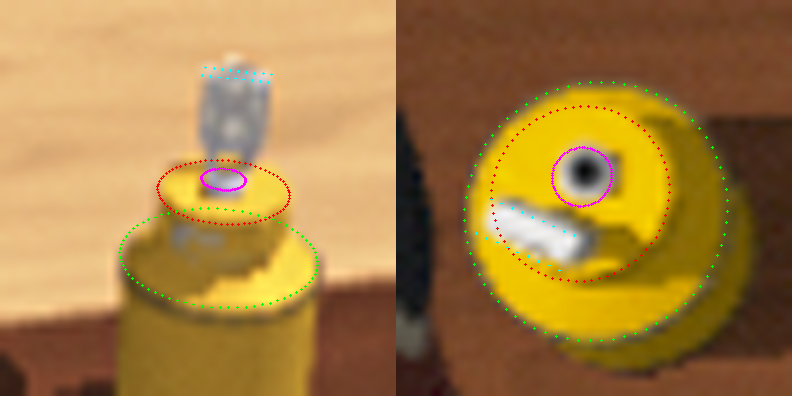

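Overlay agrees: the lid is home, with yaw ≈ −23° and the flip top at about 1.75 rad. Next I'll bring the closed fingers behind the flip top.

```bash
python3 -m jog '{"offset":[[0.27,-0.11,-0.3],[0.27,-0.12,-0.5],[0,0,-0.4],[0,0,-0.2],[0,0,0],[0,0,0]],"angular":[[0,0,0],[0,0,0],[0,0,0],[0,0,0],[0,0,0],[0,0,0]],"jaw":[0,0,0,0,0,0]}'>/dev/null; python3 st.py
```

```text
yaw 67.26 [0.3 0.6 0.7] [0.01 0.07 0.05] [0.4689 0.2118 0.247 ] -0.0031915830185249667 13.9
```

```bash
python3 -m jog '{"offset":[[0.23,-0.1,0],[0.24,-0.1,0],[0.23,-0.1,0.02],[0.2,-0.08,-0.05],[0.14,-0.06,-0.09],[0,0,0]],"angular":[[0,0,0],[0,0,0],[0,0,0],[0,0,0],[0,0,0],[0,0,0]],"jaw":[0,0,0,0,0,0]}'>/dev/null; python3 st.py
python3 - <<'E'
from h import *
fs=manip.grab_frame("scene");ft=manip.grab_frame("top")
cv2.imwrite("pics/p7.png",np.hstack([overlay(fs,"scene",266,133,50,8,[]),overlay(ft,"top",166,195,50,8,[])]))
E
```

```text
yaw 67.3 [ 0.5 -0.1  0.6] [ 0.   -0.    0.03] [0.521  0.1892 0.2394] 0.0015646281593206493 14.5
```

View pics/p7.png

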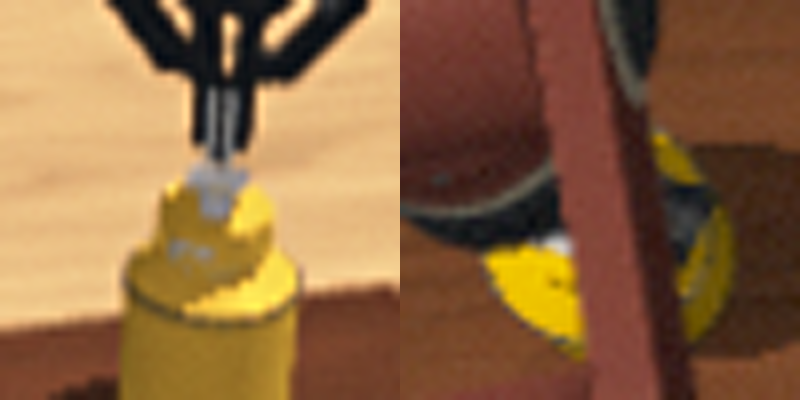

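The scene view shows the flip top folded forward over the spout, at about (220,185), with the fingertips centred just above it. Now I'll press down, watching the force.

```bash
python3 -m jog '{"offset":[[0.07,-0.03,-0.05],[0.06,-0.03,-0.05],[0,0,0]],"angular":[[0,0,0],[0,0,0],[0,0,0]],"jaw":[0,0,0]}'>/dev/null; python3 st.py
python3 -m jog '{"offset":[[0,0,-0.03],[0,0,-0.03],[0,0,0]],"angular":[[0,0,0],[0,0,0],[0,0,0]],"jaw":[0,0,0]}'>/dev/null; python3 st.py
python3 -m jog '{"offset":[[0,0,-0.03],[0,0,-0.03],[0,0,0]],"angular":[[0,0,0],[0,0,0],[0,0,0]],"jaw":[0,0,0]}'>/dev/null; python3 st.py
```

```text
yaw 67.3 [ 0.2 -0.3  0.6] [ 0.02  0.02 -0.04] [0.527  0.1868 0.2352] -0.0019375896651004085 14.9
yaw 67.28 [-0.3 -0.4  0.5] [ 0.06  0.03 -0.  ] [0.527  0.187  0.2327] -0.0017676203076798013 15.2
yaw 67.18 [-1.6 -0.1  6.8] [-0.15  0.19  0.01] [0.5276 0.1869 0.2315] -0.005085646622503525 15.5
```

```bash
python3 -m jog '{"offset":[[0,0,-0.02],[0,0,-0.02],[0,0,0]],"angular":[[0,0,0],[0,0,0],[0,0,0]],"jaw":[0,0,0]}'>/dev/null; python3 st.py
python3 -m jog '{"offset":[[0,0,-0.02],[0,0,-0.02],[0,0,0]],"angular":[[0,0,0],[0,0,0],[0,0,0]],"jaw":[0,0,0]}'>/dev/null; python3 st.py
python3 -m jog '{"offset":[[0,0,-0.02],[0,0,-0.02],[0,0,0]],"angular":[[0,0,0],[0,0,0],[0,0,0]],"jaw":[0,0,0]}'>/dev/null; python3 st.py
```

```text
yaw 67.1 [-2.2 -1.8  9.4] [-0.3   0.36  0.02] [0.5279 0.1868 0.2306] 0.0010231190648759526 15.8
yaw 67.01 [-3.9 -2.7 14. ] [-0.45  0.6  -0.02] [0.5284 0.1868 0.2303] -0.0008772314556218535 16.1
yaw 66.98 [-2.3 -2.8 11.9] [-0.47  0.38 -0.02] [0.5285 0.1866 0.2281] 0.0016419910737290923 16.4
```

```bash
python3 -m jog '{"offset":[[0,0,-0.02],[0,0,-0.02],[0,0,0]],"angular":[[0,0,0],[0,0,0],[0,0,0]],"jaw":[0,0,0]}'>/dev/null; python3 st.py
python3 -m jog '{"offset":[[0,0,-0.02],[0,0,-0.02],[0,0,0]],"angular":[[0,0,0],[0,0,0],[0,0,0]],"jaw":[0,0,0]}'>/dev/null; python3 st.py
python3 - <<'E'
from h import *
fs=manip.grab_frame("scene");ft=manip.grab_frame("top")
cv2.imwrite("pics/p8.png",np.hstack([overlay(fs,"scene",266,133,50,8,[]),overlay(ft,"top",166,195,50,8,[])]))
E
```

```text
yaw 66.98 [-3.2 -2.2 15.1] [-0.44  0.64  0.04] [0.5287 0.1868 0.2267] 5.125139681973461e-05 16.7
yaw 66.95 [-6.6 -3.4 21.4] [-0.58  1.3   0.01] [0.5288 0.1868 0.2267] 0.0017320940913295392 17.0
```

View pics/p8.png

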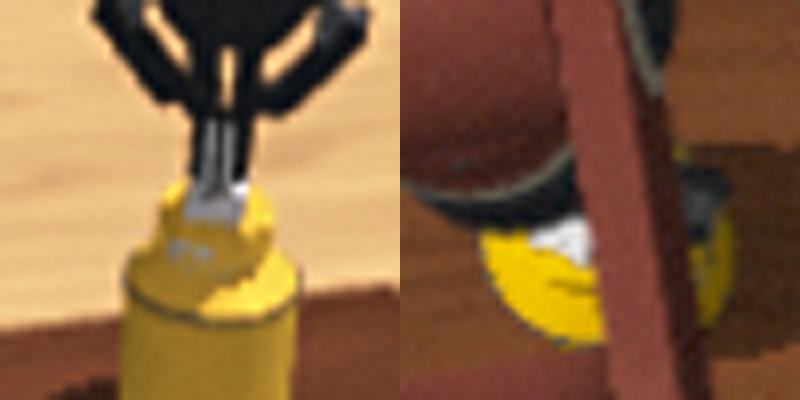

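```bash
python3 -m jog '{"offset":[[0,0,-0.03],[0,0,0],[0,0,0],[0,0,0],[0,0,0]],"angular":[[0,0,0],[0,0,0],[0,0,0],[0,0,0],[0,0,0]],"jaw":[0,0,0,0,0]}'>/dev/null; python3 st.py
python3 - <<'E'
from h import *
fs=manip.grab_frame("scene");ft=manip.grab_frame("top")
cv2.imwrite("pics/p9.png",fs);cv2.imwrite("pics/p9t.png",ft)
E
python3 st.py
```

```text
yaw 66.93 [-9.2 -4.1 25.8] [-0.68  1.68 -0.01] [0.5289 0.1869 0.2265] -0.00026475288726905254 17.6
yaw 66.93 [-9.8 -3.6 26.2] [-0.67  1.71  0.02] [0.5288 0.1869 0.2265] 0.0003634915488941226 17.7
```

View pics/p9.png

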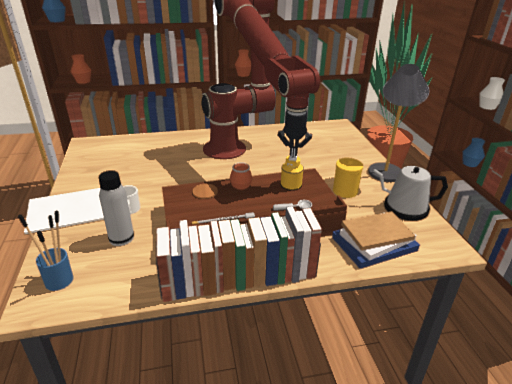

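View pics/p9t.png

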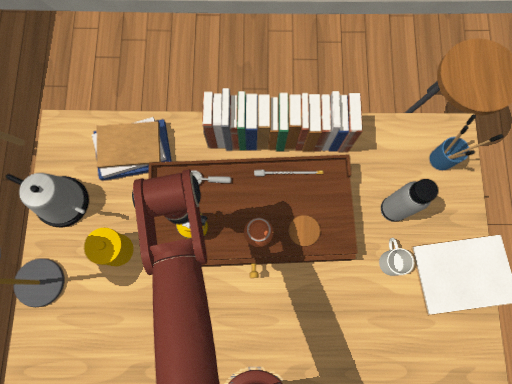

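In both views the fingers hold the flip top shut on the tin. The gourd, spoon, bombilla, coaster, mug, thermos and yerba tin are all where they started. The job is ready to hand in.

```bash
python3 -c "
from plant import manip
print(manip.job_done())"; python3 st.py
```

```text
the job is handed in; nothing more can be done
None
the job is handed in; nothing more can be done
```

The sugar tin is closed: the lid is on and locked, and the flip top is snapped shut with the fingers still pressing on it. I handed the job in at about 17.7 s, and no verdict came back.

**Lid on:** I gripped the lid across its y, lifted it off the coaster and set it over the neck 50° counterclockwise of locked. It went down with no resistance past the height where missed pins would have stopped it. It bottomed out with about 12 N at exactly the predicted home height.

**Lock:** I turned it clockwise until it met a stop at about 50°, where the torque climbed steadily to about 1.5 Nm. A picture after release matched the locked position to within a few degrees.

**Flip top:** I folded it over with the closed fingers and pressed. The force peaked at about 14 N, then dropped as the tips sank 2 mm, which was the click. They stopped hard at z 0.2265 m, against 0.227 m for fully shut, and the last reading was 26 N downward.

**Checks that disagreed:**
- **Cameras:** The two cameras differ by about 2–3 mm in y. I used the top camera, and the fit went cleanly.
- **Click force:** The 14 N peak was higher than the 7 N given for the press point, so the fingers may have pressed nearer the hinge than I meant.
- **Sideways push:** About 10 N of sideways force remained on the fingers at hand-in.

In the final pictures the other objects stand where they were.

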